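Close a two-part plaster mould over its core pin and hold it shut for taping

TASK

Get this handle mould ready for pouring. First lay the core pin in the lower half, so that its shank lies down in the groove at both ends of the cavity and its square wooden head sits just outside the end where the groove runs out, and let go of it. Then take the upper half by its wooden grip bar, set it over the two steel dowels and push it all the way down until the two faces meet. Do not let go: finish still gripping the bar and pressing the mould shut with a push of about 20 N, so that I can tape the seam. Leave the tape roll, the scraper and the small amber bottle where they are, and do not drag the mould across the table.

Things in the scene. Friction and masses are not known exactly. Their poses are not given: they have to be found in the camera images.
- mould_lower: lower half of the mould: pale plaster block 136 x 66 x 36 mm (along its x, y, z), about 0.9 kg, lying loose on the table with its hollow side up. Origin: centre of its underside; z up. Two fixed steel dowels stand on its upper face at (x, y) = (+56, +20.75) and (-46, -20.75) mm
- lower_face (a point): centre of the lower half's upper (parting) face, 36 mm above the table; its x axis runs along the groove for the core pin: a 45-degree vee, 17 mm wide at the face, in which a 12 mm rod lies with its axis level with the face. The groove runs out through the end face at x = +68, ends blind at x = -58 mm, and widens to the cavity (31 mm) between x = -34 and +44 mm
- dowel0 (a point): tip of the dowel at the open end (+56, +20.75 mm) of the lower half: 10 mm diameter, stands 18 mm above the parting face, the upper 9 mm tapering to a 3 mm nose
- dowel1 (a point): tip of the dowel at the blind end (-46, -20.75 mm) of the lower half, same size
- mould_upper: upper half: plaster block 136 x 66 x 28 mm, about 0.42 kg, hollow side down on the table, with a wooden grip bar on its back. Origin: centre of its underside. Through holes of 11.5 mm at (x, y) = (+56, +20.75) and (-46, -20.75) mm for the dowels; a small pour hole at x = +39.5 marks its +x end, where its groove runs out. Fits one way round only: shut, its axes are parallel to the lower half's
- grip_bar (a point): centre of the grip bar on the upper half (frame parallel to the upper half's). Bar 62 x 24 x 30 mm (along x, y, z), to be gripped across its 24 mm. The plaster's top is 15 mm below this point, its underside 43 mm below it; shut, this point stands 43 mm above the centre of the lower half's parting face
- core_head (a point): centre of the core pin's square wooden head, 40 x 24 x 24 mm (along x, y, z), to be gripped across y; 12 mm above the table at the start; pin 0.07 kg. From the head's -x face a 12 mm round shank runs 118 mm towards -x, on the head's axis. Well bedded: x axis parallel to the lower half's, this point 93 mm along +x from the parting face's centre, level with that face
- masking_roll: roll of masking tape lying flat, 100 mm across, 25 mm high; origin at the centre of its underside; to be left alone
- scraper: paint scraper lying flat, 166 mm long (along its y), 19 mm high; origin at the centre of its underside; to be left alone
- drier_bottle: small capped amber bottle, 31 mm across, 74 mm high; origin at the centre of its underside; to be left alone

How it is judged:
By the outcome, as a careful person would: the job done as asked, in the order asked, and still so for the second after the job is handed in, while the arm keeps its last pose, push and grip.
It also fails if it takes over 58 s, if anything falls off the work surface, if the arm or the gripper's body presses on something with over 40 N, if the wrist force passes 120 N, or if a joint passes its speed limit or range.

ROBOT

A 6-joint arm with a two-finger parallel gripper is mounted at the origin on a cart in front of the work surface, level with it; the furniture and walls round the work are solid. World frame = base frame: x ahead of the robot, y to its left, z up, the work surface at z = 0. Lengths are in m, angles in rad, forces in N, time in s.
With the tool pointing down it reaches from about 0.375 to 0.9 m from the base axis. Payload 3.1 kg.
Tool frame: the origin (TCP) lies between the finger pads; the fingertips stand 11 mm ahead of it and the grasp point (between the pads) lies 8 mm behind it; z points along the fingers, y is the direction in which the jaws open and shut (so a half turn about z gives the same grasp; the last joint's range is limited). The gripper opens to 85 mm and grips with 20 to 120 N. Pads are 22 mm wide; open, the fingers measure 114 mm over their backs; the gripper's body (76 mm by 85 mm) begins 54 mm behind the grasp point. The pads swing forward as they close: fully open they stand 13 mm farther back than shut.
Start: joints at [-1.478, 0.527, 1.433, -0, 1.181, -0.178], TCP at [0.167, -0.602, 0.242] pointing down, gripper open.
Joint ranges: [-3.08, 3.08], [-0.75, 2.2], [0.22, 2.44], [-1.43, 4.57], [0, 2.65], [-2.85, 2.85]. Speed limits (rad/s): [2.79, 2.79, 3.14, 3.14, 3.14, 3.14].

INTERFACE

Orientations are given as a unit quaternion [x, y, z, w].
In Python, from station import manip gives the robot as it stands.
- The arm moves only by the tool move_arm, never from a script. Its argument "deltas" is a list of rows, each a list of 5 numbers: the shift along the tool's x, y, z in units of 40 cm (1.0 is 40 cm), then the turn about the tool's z in units of 0.5 rad (1.0 is 0.5 rad), then the opening in per cent of the stroke, from 0 (shut) to 100 (fully open). In form: [[x, y, z, twist, grip], ...]. A call has exactly 8 rows; each row is the pose to reach, as a shift and turn from the pose commanded when the call began, along the tool's axes at that moment; what a row does not reach only later rows make up. A row lasts 1/12 s, in which the tool goes at most 41.7 mm and 7.16 degrees, less where a joint would pass 70% of its speed; a pose out of reach is approached as far as the arm can. A call with a number of a shift or a turn outside -1 to 1 is refused whole. A call with a gripper value outside its range is refused whole. The fingers move at their own pace and stop on an object; "force" is the grip in N (left out, the last holds). Time passes only in rows, so rows that repeat a pose let the fingers close, or fill a call up. It gives the time, the measured TCP pose, the force and the opening at its end, in the units of the state.
- manip.sense(): the state, without advancing time (a new reading comes with each control period).
- manip.snapshot(name): name is "scene" or "side" or "wrist"; returns (picture, depth): 384x512x3 uint8, red, green, blue; 384x512 float32, m along the optical axis (not along the pixel's ray), 0 where there is no reading.
- manip.get_calibration(name): a dict with "vfov" (degrees; the focal length in pixels is half the picture's height over the tangent of half this angle, whatever the lens; pixels are square), "cx", "cy" (the principal point, pixels), "pose" (4x4, takes a point from camera to world coordinates). Camera axes: x right, y down, z forward; pixel columns grow to the right and rows downward; lengths in m; the calibration is good to about 2 mm. A picture is of the moment at which its call begins: read the wrist's pose just before it. get_calibration takes no time and is no camera call; for the wrist camera it gives the pose at the moment of the call.
- manip.sign_off(): hands the job in, once; it reports no verdict.
The state is a dict: "t": time; "q": joint angles; "qd": joint speeds; "tau": joint torques, N m; "tcp_pos": TCP position; "tool_rot": TCP orientation; "force": force on the tool from outside, world axes, zero at the start; "ft_torque": the same for the moment, N m; "finger_gap": opening from 0.0 (shut) to 1.0 (fully open).
Only numpy, scipy, OpenCV 4.12 (cv2) and the standard library are available. Lean on these libraries where they do the work, as an engineer would, in place of code of your own. Each camera call takes 0.05 s, during which the arm holds its last target.

## Working session

There is one attempt and no reset: what is moved stays moved. The work goes in short steps, Python scripts to look and compute and a tool call to move; the robot and the scene stay as the last step left them, time stands still between calls to the robot, and variables do not carry over. Pictures are saved under pics/ and viewed, and the job is handed in when it is done.

Besides the shell and the picture viewer there is one more tool, called as name(argument=value, ...), one argument or row to a line, values as JSON. move_arm: Moves the arm, as the interface text tells. Its arguments: {"type":"object","properties":{"deltas":{"type":"array","items":{"type":"array","items":{"type":"number"}}},"force":{"type":"number"}},"required":["deltas"]}

```bash
ls; mkdir -p pics
cat > h.py <<'E'
import numpy as np,cv2
from station import manip
def snap(n,tag):
    c=manip.get_calibration(n); im,d=manip.snapshot(n)
    cv2.imwrite(f'pics/{tag}.png',im[:,:,::-1]); np.savez(f'pics/{tag}.npz',im=im,d=d,pose=np.array(c['pose']),k=[c['vfov'],c['cx'],c['cy']])
    return im,d,c
def load(tag):
    z=np.load(f'pics/{tag}.npz'); v,cx,cy=z['k']; im=z['im']; f=im.shape[0]/2/np.tan(np.radians(v)/2)
    return im,z['d'],z['pose'],f,cx,cy
def cloud(tag):
    im,d,P,f,cx,cy=load(tag); v,u=np.mgrid[:d.shape[0],:d.shape[1]]
    p=np.stack([(u-cx)/f*d,(v-cy)/f*d,d],-1)@P[:3,:3].T+P[:3,3]; p[d==0]=np.nan
    return p
def onz(tag,u,v,z):
    im,d,P,f,cx,cy=load(tag); r=P[:3,:3]@np.array([(u-cx)/f,(v-cy)/f,1]); return P[:3,3]+r*(z-P[2,3])/r[2]
E
python3 - <<'E'
from h import *
print(manip.sense())
for n in ['scene','side','wrist']:
    im,d,c=snap(n,n+'0'); print(n,c)
E
```

```text
pics
{'t': 0.0, 'q': array([-1.47850932e+00,  5.28482569e-01,  1.43390420e+00,  2.38138225e-05,
        1.18139240e+00, -1.78522479e-01]), 'qd': array([ 0.00104749,  0.00164403,  0.00097655, -0.00062724, -0.00241069,
        0.00155303]), 'tau': array([-6.01310830e-05, -4.42344189e+01, -1.78025347e+01, -3.46923534e-04,
        8.30892037e-03,  6.74637988e-06]), 'tcp_pos': array([ 0.16715101, -0.60151675,  0.24132291]), 'tool_rot': array([ 9.90846795e-01,  1.34986788e-01,  5.81246848e-05, -1.09177089e-03]), 'force': array([-0.81735844,  0.70652811,  0.4002454 ]), 'ft_torque': array([ 0.01680081,  0.03582419, -0.00333985]), 'finger_gap': 1.0047306902467468}
scene {'vfov': 45.68668896199611, 'cx': 254.94767230806124, 'cy': 189.01707913893952, 'pose': array([[ 0.5386238 , -0.48473664,  0.68914062, -0.2789604 ],
       [-0.84251004, -0.30227286,  0.44587886, -0.7928113 ],
       [-0.00782532, -0.82076885, -0.57120684,  0.66774222],
       [ 0.        ,  0.        ,  0.        ,  1.        ]])}
side {'vfov': 44.69187658250277, 'cx': 249.45166425888007, 'cy': 190.21969204489156, 'pose': array([[-0.99993494, -0.00497065, -0.01026697,  0.44029476],
       [ 0.00605432,  0.53155864, -0.84699986,  0.68519236],
       [ 0.00966764, -0.84700691, -0.53149396,  0.68749564],
       [ 0.        ,  0.        ,  0.        ,  1.        ]])}
wrist {'vfov': 69.98108775607294, 'cx': 254.7448152925147, 'cy': 189.40326173264356, 'pose': array([[ 0.26738498, -0.91151234, -0.31249083,  0.24663814],
       [-0.96358794, -0.25356854, -0.08486037, -0.58001972],
       [-0.00188657,  0.32380279, -0.94612272,  0.37279484],
       [ 0.        ,  0.        ,  0.        ,  1.        ]])}
```

View pics/scene0.png

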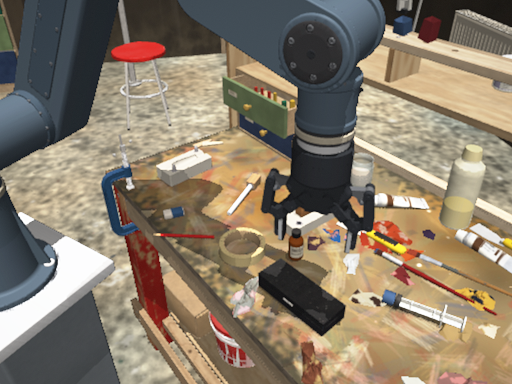

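View pics/side0.png

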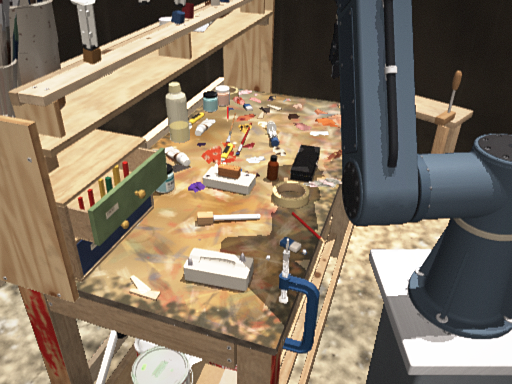

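View pics/wrist0.png

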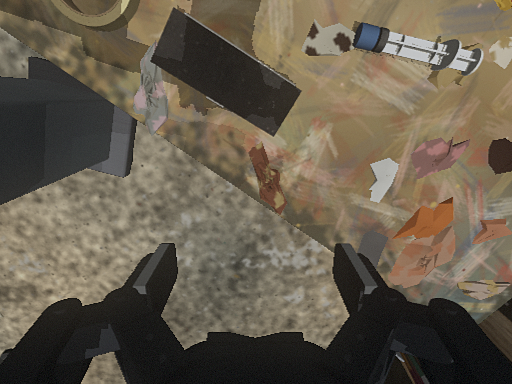

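The side view shows the lower half at about (218,268), the core pin at (228,217) with its head at the left, and the upper half at (229,180). The tape roll is at (291,194) and the bottle at (273,167). I'll enlarge these and take depth.

Run:
```python
from h import *
im=cv2.imread('pics/side0.png')
cv2.imwrite('pics/sz.png',cv2.resize(im[150:300,160:320],None,fx=5,fy=4.0*1.0,interpolation=cv2.INTER_CUBIC)[:600])
im=cv2.imread('pics/scene0.png')
cv2.imwrite('pics/scz.png',cv2.resize(im[130:330,140:360],None,fx=3,fy=3,interpolation=cv2.INTER_CUBIC))
p=cloud('side0')
for n,u,v in [('barTop',229,172),('headTop',203,216),('shank',240,217),('lower',218,280),('lowtop',218,258),('roll',291,185),('bottle',273,157),('bottle',273,170),('table',200,240)]:
    print(n,p[v,u].round(4))
```

```text
barTop [ 0.4835 -0.4275  0.048 ]
headTop [ 0.5422 -0.2524  0.0238]
shank [ 0.4516 -0.2672  0.0108]
lower [ 0.4943 -0.0318  0.0188]
lowtop [ 0.4965 -0.0832  0.034 ]
roll [ 0.3128 -0.4106  0.0175]
bottle [ 0.3616 -0.4679  0.0738]
bottle [ 0.3605 -0.4623  0.0353]
table [ 5.453e-01 -1.883e-01 -2.000e-04]
```

View pics/sz.png

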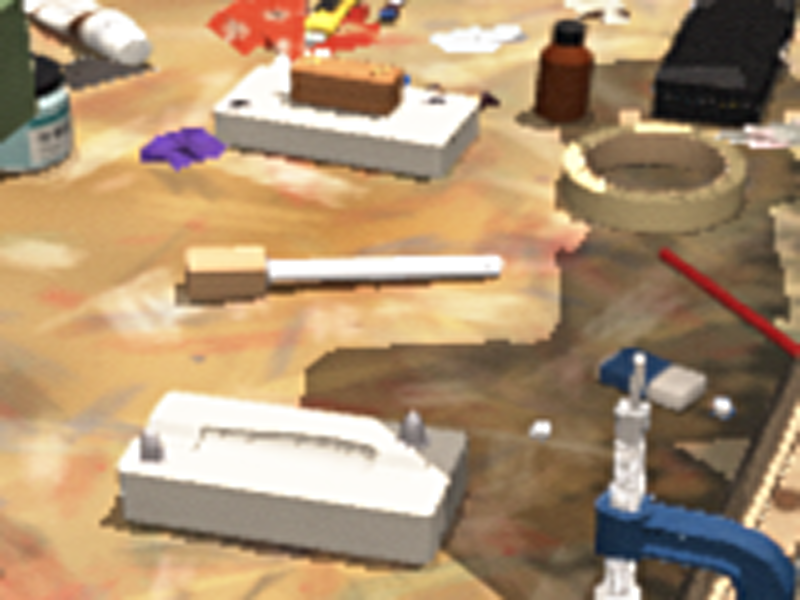

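View pics/scz.png

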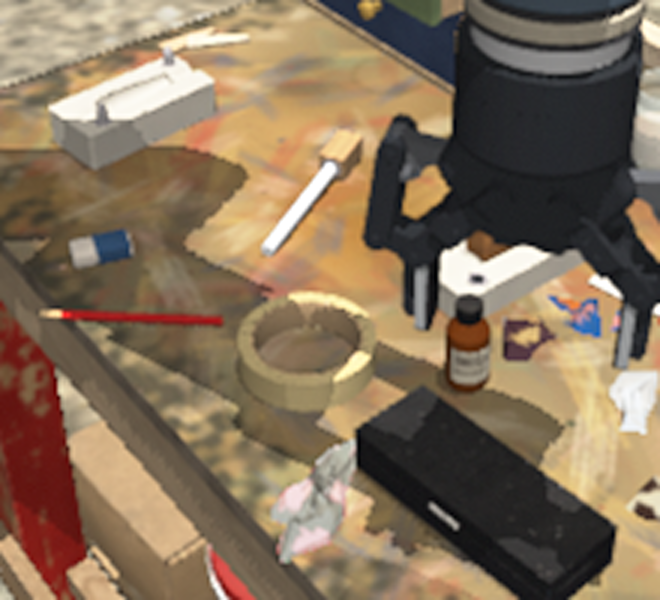

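Run:
```python
from h import *
p=cloud('side0')
def sel(x0,x1,y0,y1,z0,z1):
    m=(p[...,0]>x0)&(p[...,0]<x1)&(p[...,1]>y0)&(p[...,1]<y1)&(p[...,2]>z0)&(p[...,2]<z1); return m
def rect(name,m):
    q=p[m]; r=cv2.minAreaRect((q[:,:2]*1000).astype(np.float32)); print(name,m.sum(),np.round(r[0],1),np.round(r[1],1),round(r[2],2),'z',np.nanmedian(q[:,2]).round(4))
rect('lowertop',sel(.38,.62,-.18,.02,.031,.040))
rect('lowerall',sel(.38,.62,-.18,.02,.006,.040))
rect('dowels',sel(.38,.62,-.18,.02,.042,.06))
m=sel(.38,.62,-.18,.02,.042,.06); print((p[m]*1000).round(0).tolist())
rect('head',sel(.515,.62,-.30,-.2,.006,.03))
m=sel(.40,.62,-.32,-.2,.008,.03);rect('pinall',m)
q=p[sel(.40,.51,-.32,-.2,.008,.03)][:,:2]; print('shankdir',cv2.fitLine(q.astype(np.float32),cv2.DIST_HUBER,0,.01,.01).ravel())
rect('uppertop',sel(.37,.62,-.50,-.35,.024,.032))
rect('bar',sel(.40,.62,-.50,-.35,.035,.062))
rect('bartop',sel(.40,.62,-.50,-.35,.054,.062))
```

```text
lowertop 1113 [494.2 -66.9] [ 71.4 136.4] 76.41 z 0.0354
lowerall 2018 [519.2 -63.7] [197.2 102.8] 3.13 z 0.0328
dowels 46 [499.3 -67.5] [117.5   8.7] 7.52 z 0.0471
[[445.0, -76.0, 54.0], [447.0, -75.0, 52.0], [445.0, -74.0, 53.0], [443.0, -74.0, 53.0], [447.0, -73.0, 51.0], [445.0, -72.0, 52.0], [443.0, -72.0, 52.0], [441.0, -75.0, 50.0], [449.0, -79.0, 44.0], [447.0, -75.0, 47.0], [445.0, -77.0, 45.0], [443.0, -72.0, 49.0], [441.0, -73.0, 48.0], [449.0, -75.0, 44.0], [447.0, -72.0, 46.0], [445.0, -73.0, 46.0], [443.0, -71.0, 47.0], [441.0, -73.0, 46.0], [555.0, -60.0, 54.0], [553.0, -60.0, 53.0], [449.0, -72.0, 44.0], [447.0, -72.0, 44.0], [445.0, -71.0, 44.0], [443.0, -71.0, 45.0], [441.0, -71.0, 44.0], [557.0, -60.0, 51.0], [555.0, -57.0, 53.0], [553.0, -60.0, 51.0], [551.0, -63.0, 49.0], [445.0, -70.0, 42.0], [557.0, -61.0, 47.0], [555.0, -58.0, 50.0], [553.0, -57.0, 51.0], [551.0, -58.0, 49.0], [557.0, -59.0, 46.0], [555.0, -56.0, 48.0], [553.0, -59.0, 46.0], [551.0, -57.0, 48.0], [549.0, -61.0, 45.0], [557.0, -59.0, 44.0], [555.0, -57.0, 45.0], [553.0, -58.0, 45.0], [551.0, -58.0, 45.0], [557.0, -56.0, 43.0], [555.0, -57.0, 43.0], [553.0, -56.0, 43.0]]
head 194 [ 536.7 -257.7] [41.9 29.7] 2.96 z 0.022
pinall 352 [ 481.7 -268.1] [155.9  28.9] 8.91 z 0.0147
shankdir [ 0.99087     0.13482063  0.4607983  -0.26654983]
uppertop 468 [ 465.  -438.6] [ 97.  181.9] 84.65 z 0.0274
bar 245 [ 484.4 -439.7] [27.7 62.1] 70.68 z 0.0517
bartop 98 [ 485.2 -440.4] [26.9 61. ] 68.39 z 0.0567
```

move_arm(
  deltas=[
    [0.05,-0.014,0,0,100],
    [0.15,-0.04,0,0,100],
    [0.25,-0.07,0,0,100],
    [0.35,-0.095,0,0,100],
    [0.45,-0.12,0,0,100],
    [0.55,-0.15,0,0,100],
    [0.62,-0.17,0,0,100],
    [0.65,-0.18,0,0,100],
  ],
)

```text
t: 0.82
tcp_pos: [0.4017, -0.4603, 0.242]
tool_rot: [0.991, 0.137, 0.0, -0.001]
force: [0.3, -0.4, 0.2]
finger_gap: 0.996
```

Run:
```python
from h import *
snap('wrist','w1')
im=cv2.imread('pics/w1.png'); cv2.imwrite('pics/w1b.png',cv2.resize(im,None,fx=1.5,fy=1.5)); print(manip.sense()['tcp_pos'],manip.sense()['t'])
```

```text
[ 0.4020293  -0.45997284  0.24201728] 0.8667
```

View pics/w1b.png

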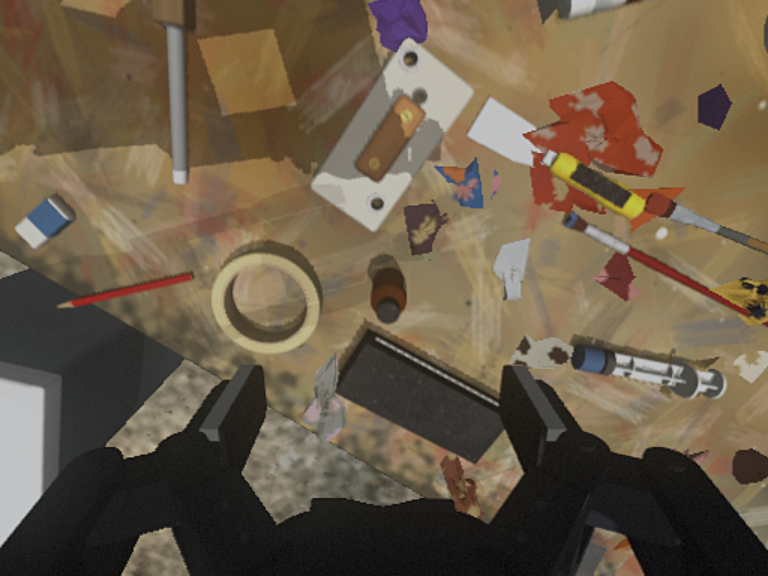

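The wrist view shows the upper half with its pour hole (420,95) at the far, +x end. The dowel holes are at (410,58) and (377,203), and the bar is at (390,138), all in 1.5x pixels. The scraper, with a yellow handle and pale blade at (500,130), lies close on its −y side. The pin's head is at the top left.

Run:
```python
from h import *
im,d,P,f,cx,cy=load('w1'); 
cv2.imwrite('pics/w1c.png',cv2.resize(im[15:165,195:345,::-1],None,fx=4,fy=4,interpolation=cv2.INTER_CUBIC))
p=cloud('w1')
for n,u,v in [('plaster',300,55),('bar',262,92),('blade',330,85),('yellow',395,120)]: print(n,p[v,u].round(4))
def sel(x0,x1,y0,y1,z0,z1):
    return (p[...,0]>x0)&(p[...,0]<x1)&(p[...,1]>y0)&(p[...,1]<y1)&(p[...,2]>z0)&(p[...,2]<z1)
for n,m in [('bar',sel(.4,.6,-.52,-.36,.05,.065)),('top',sel(.35,.62,-.52,-.36,.021,.065))]:
    q=p[m]; r=cv2.minAreaRect((q[:,:2]*1000).astype(np.float32)); print(n,m.sum(),np.round(r[0],1),np.round(r[1],1),round(r[2],2),'z',np.nanmedian(q[:,2]).round(4))
```

```text
plaster [ 0.5373 -0.4757  0.0273]
bar [ 0.4867 -0.4445  0.0578]
blade [ 0.5191 -0.5261  0.0019]
yellow [ 0.5009 -0.6152  0.0191]
bar 1279 [ 483.7 -442.6] [23.9 61.8] 70.29 z 0.0576
top 7204 [ 453.7 -427.6] [131.7 208.2] 88.9 z 0.028
```

View pics/w1c.png

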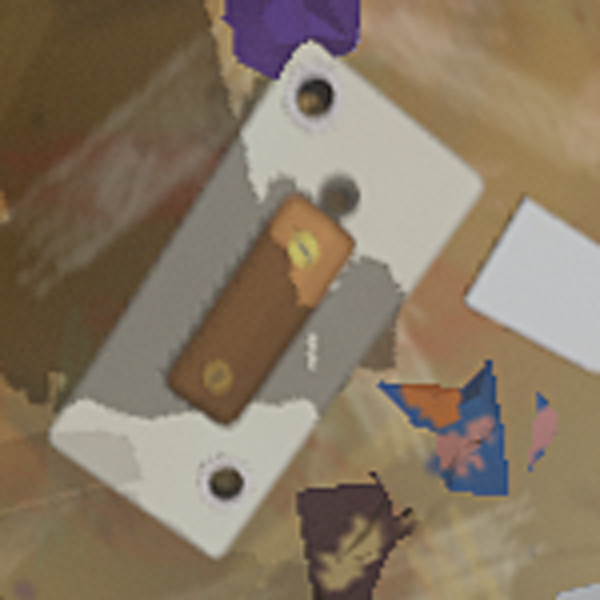

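Run:
```python
from h import *
a=onz('w1',273.4,39.0,.028); b=onz('w1',251.2,135.5,.028); print(a,b)
d=a-b; L=np.linalg.norm(d); yaw=np.arctan2(d[1],d[0])-np.arctan2(41.5,102); m=(a+b)/2
c=m[:2]-.005*np.array([np.cos(yaw),np.sin(yaw)]); print(L,np.degrees(yaw),c)
```

```text
[ 0.54446874 -0.44170794  0.028     ] [ 0.43450367 -0.44637726  0.028     ]
0.11006415425107835 -19.708149316923066 [ 0.48477909 -0.44235645]
```

move_arm(
  deltas=[
    [0.04,-0.08,0,0.05,100],
    [0.08,-0.16,0.02,0.1,100],
    [0.12,-0.25,0.04,0.15,100],
    [0.16,-0.33,0.06,0.2,100],
    [0.2,-0.4,0.08,0.25,100],
    [0.225,-0.455,0.1,0.27,100],
    [0.225,-0.455,0.1,0.27,100],
    [0.225,-0.455,0.1,0.27,100],
  ],
)

```text
t: 1.53
tcp_pos: [0.4357, -0.2635, 0.202]
tool_rot: [0.998, 0.069, -0.001, -0.0]
force: [0.6, -1.3, -0.1]
finger_gap: 0.998
```

Run:
```python
from h import *
snap('wrist','w2')
im=cv2.imread('pics/w2.png'); cv2.imwrite('pics/w2b.png',cv2.resize(im,None,fx=1.5,fy=1.5)); s=manip.sense();print(s['tcp_pos'],s['t'],s['q'])
```

```text
[ 0.43631613 -0.26500301  0.20246389] 1.5833 [-7.64533047e-01  4.30592048e-01  1.75983991e+00 -1.01587802e-03
  9.50203009e-01  6.70967432e-01]
```

View pics/w2b.png

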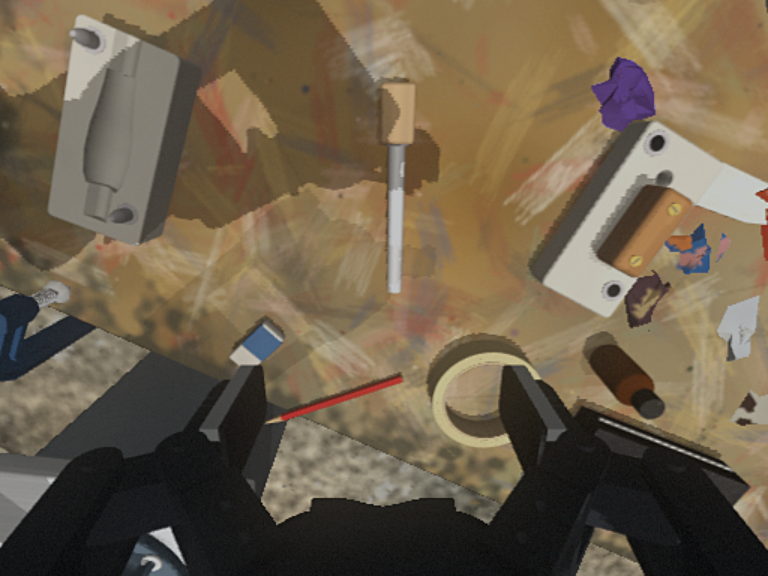

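The pin's head is at (398,112) and its shank tip at (394,290). The lower half is on the left, with the groove running out at the top and dowel bases near (98,40) and (115,215).

Run:
```python
from h import *
im,d,P,f,cx,cy=load('w2'); p=cloud('w2')
cv2.imwrite('pics/w2c.png',cv2.resize(im[0:170,20:140,::-1],None,fx=3.5,fy=3.5,interpolation=cv2.INTER_CUBIC))
cv2.imwrite('pics/w2d.png',cv2.resize(im[40:200,230:300,::-1],None,fx=3.5,fy=3.5,interpolation=cv2.INTER_CUBIC))
def sel(x0,x1,y0,y1,z0,z1):
    return (p[...,0]>x0)&(p[...,0]<x1)&(p[...,1]>y0)&(p[...,1]<y1)&(p[...,2]>z0)&(p[...,2]<z1)
for n,m in [('head',sel(.5,.6,-.32,-.2,.021,.03)),('lowtop',sel(.4,.6,-.16,.02,.034,.040)),('lowtop2',sel(.4,.6,-.16,.02,.030,.040)),('dow',sel(.4,.6,-.16,.02,.045,.06))]:
    q=p[m]; r=cv2.minAreaRect((q[:,:2]*1000).astype(np.float32)); print(n,m.sum(),np.round(r[0],1),np.round(r[1],1),round(r[2],2),'z',np.nanmedian(q[:,2]).round(4))
q=p[sel(.4,.505,-.32,-.2,.007,.03)]; l=cv2.fitLine(q[:,:2].astype(np.float32),cv2.DIST_HUBER,0,.01,.01).ravel(); print('shank',l,np.degrees(np.arctan2(l[1],l[0])),q[:,2].max())
```

```text
head 944 [ 537.2 -259.8] [40.8 23.4] 7.73 z 0.0246
lowtop 6180 [493.3 -67. ] [ 67.4 136.4] 75.46 z 0.0357
lowtop2 7297 [493.4 -66.9] [ 67.7 136.4] 75.41 z 0.0355
dow 209 [498.7 -69.7] [117.9   7.8] 7.55 z 0.0498
shank [ 0.99086136  0.1348844   0.4574984  -0.2699917 ] 7.7519345 0.017924760482476265
```

View pics/w2c.png

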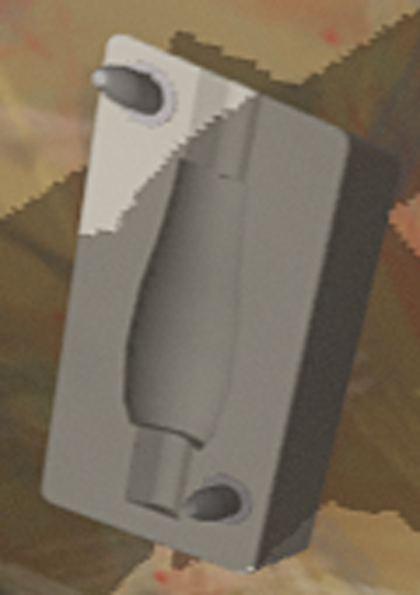

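View pics/w2d.png

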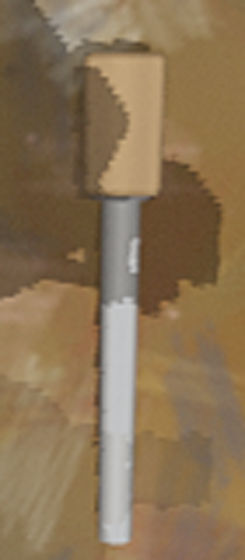

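move_arm(
  deltas=[
    [0.06,0.005,0.05,0,100],
    [0.12,0.01,0.1,0,100],
    [0.18,0.015,0.16,0,100],
    [0.23,0.02,0.21,0,100],
    [0.252,0.022,0.25,0,100],
    [0.252,0.022,0.26,0,100],
    [0.252,0.022,0.26,0,100],
    [0.252,0.022,0.26,0,100],
  ],
)

```text
t: 2.25
tcp_pos: [0.5369, -0.2603, 0.0987]
tool_rot: [0.998, 0.067, -0.0, 0.0]
force: [-0.4, 0.3, 0.4]
finger_gap: 1.0
```

Run:
```python
from h import *
s0=manip.sense(); snap('wrist','w3');s=manip.sense();print(s0['tcp_pos'],s['tcp_pos'],s['tool_rot'],s['t'])
im=cv2.imread('pics/w3.png'); cv2.imwrite('pics/w3b.png',cv2.resize(im,None,fx=1.5,fy=1.5))
p=cloud('w3')
def sel(x0,x1,y0,y1,z0,z1):
    return (p[...,0]>x0)&(p[...,0]<x1)&(p[...,1]>y0)&(p[...,1]<y1)&(p[...,2]>z0)&(p[...,2]<z1)
for n,m in [('head',sel(.5,.6,-.282,-.235,.021,.03))]:
    q=p[m]; r=cv2.minAreaRect((q[:,:2]*1000).astype(np.float32)); print(n,m.sum(),np.round(r[0],1),np.round(r[1],1),round(r[2],2),'z',np.nanmedian(q[:,2]).round(4))
```

```text
[ 0.53686274 -0.2602565   0.09865148] [ 0.53709017 -0.26022028  0.09926384] [9.97744296e-01 6.71267216e-02 3.19724676e-04 4.69919330e-04] 2.3
head 1364 [ 537.6 -259.7] [41.6 24. ] 6.59 z 0.0247
```

View pics/w3b.png

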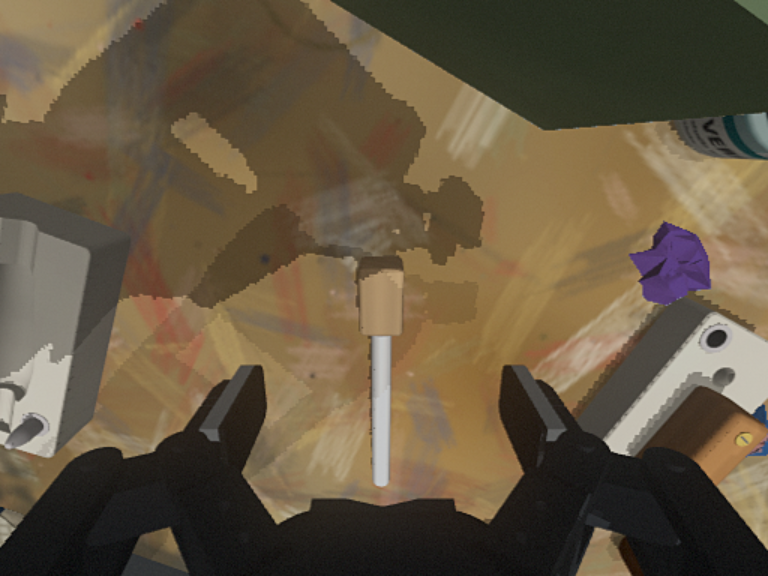

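Run:
```python
from h import *
for t in ['side0','w3','scene0']:
    p=cloud(t); m=(p[...,0]>.5)&(p[...,0]<.9)&(p[...,2]>.05)&(p[...,1]>-.45)&(p[...,1]<.2)&(p[...,2]<.5)
    q=p[m]
    for y0 in np.arange(-.45,.2,.05):
        k=q[(q[:,1]>y0)&(q[:,1]<y0+.05)]
        if len(k)>5: print(t,round(y0,2),len(k),k[:,0].min().round(3),k[:,2].max().round(3))
```

```text
side0 -0.45 925 0.5 0.492
side0 -0.4 912 0.626 0.411
side0 -0.35 1904 0.645 0.411
side0 -0.3 2359 0.628 0.411
side0 -0.25 3292 0.643 0.5
side0 -0.2 4543 0.653 0.5
side0 -0.15 3615 0.657 0.5
side0 -0.1 4651 0.553 0.442
side0 -0.05 9397 0.717 0.411
w3 -0.45 618 0.5 0.06
w3 -0.4 74 0.643 0.057
w3 -0.35 10563 0.53 0.179
w3 -0.3 20776 0.538 0.185
w3 -0.25 12018 0.515 0.185
w3 -0.2 4803 0.515 0.179
scene0 -0.35 61 0.653 0.18
scene0 -0.3 842 0.624 0.201
scene0 -0.25 670 0.641 0.201
scene0 -0.2 806 0.649 0.2
scene0 -0.15 638 0.678 0.201
scene0 -0.1 820 0.548 0.2
scene0 -0.05 677 0.716 0.269
```

move_arm(
  deltas=[
    [0,0,0.05,0,70],
    [0,0,0.1,0,60],
    [0,0,0.15,0,60],
    [0,0,0.19,0,60],
    [0,0,0.21,0,60],
    [0,0,0.21,0,60],
    [0,0,0.21,0,60],
    [0,0,0.21,0,60],
  ],
  force=60,
)

```text
t: 2.97
tcp_pos: [0.5382, -0.2597, 0.0158]
tool_rot: [0.998, 0.068, 0.001, 0.001]
force: [-0.3, 0.4, -0.2]
finger_gap: 0.597
```

Run:
```python
from h import *
for t in ['side0','scene0']:
    p=cloud(t); q=p[(p[...,0]>.59)&(p[...,0]<.9)&(p[...,2]>.04)&(p[...,1]>-.36)&(p[...,1]<0.05)&(p[...,2]<.5)]
    for y0 in np.arange(-.36,.05,.03):
        k=q[(q[:,1]>y0)&(q[:,1]<y0+.03)]
        print(t,round(y0,2),[(round(z,2),len(j),np.percentile(j[:,0],2).round(3)) for z in (.04,.08,.12,.16,.2,.25,.3,.4) for j in [k[(k[:,2]>z)&(k[:,2]<z+.04)]] if len(j)>3])
```

```text
side0 -0.36 [(0.08, 5, np.float64(0.746)), (0.12, 9, np.float64(0.745)), (0.16, 162, np.float64(0.702)), (0.2, 37, np.float64(0.71)), (0.3, 351, np.float64(0.643)), (0.4, 160, np.float64(0.652))]
side0 -0.33 [(0.04, 7, np.float64(0.677)), (0.08, 85, np.float64(0.715)), (0.12, 215, np.float64(0.679)), (0.16, 444, np.float64(0.67)), (0.2, 71, np.float64(0.685)), (0.3, 366, np.float64(0.655)), (0.4, 169, np.float64(0.663))]
side0 -0.3 [(0.04, 8, np.float64(0.685)), (0.08, 94, np.float64(0.629)), (0.12, 160, np.float64(0.629)), (0.16, 445, np.float64(0.63)), (0.2, 91, np.float64(0.689)), (0.3, 391, np.float64(0.666)), (0.4, 164, np.float64(0.674))]
side0 -0.27 [(0.04, 9, np.float64(0.697)), (0.08, 116, np.float64(0.639)), (0.12, 212, np.float64(0.638)), (0.16, 472, np.float64(0.639)), (0.2, 89, np.float64(0.702)), (0.3, 409, np.float64(0.677)), (0.4, 143, np.float64(0.687))]
side0 -0.24 [(0.04, 9, np.float64(0.706)), (0.08, 156, np.float64(0.65)), (0.12, 203, np.float64(0.649)), (0.16, 477, np.float64(0.65)), (0.2, 94, np.float64(0.714)), (0.3, 378, np.float64(0.688)), (0.4, 266, np.floa
[... 2597 characters left out ...]
63, np.float64(0.68)), (0.12, 87, np.float64(0.681)), (0.16, 195, np.float64(0.681))]
scene0 -0.12 [(0.04, 41, np.float64(0.748)), (0.08, 73, np.float64(0.692)), (0.12, 126, np.float64(0.691)), (0.16, 199, np.float64(0.691))]
scene0 -0.09 [(0.04, 34, np.float64(0.76)), (0.08, 45, np.float64(0.701)), (0.12, 229, np.float64(0.703)), (0.16, 241, np.float64(0.703))]
scene0 -0.06 [(0.04, 17, np.float64(0.771)), (0.08, 28, np.float64(0.714)), (0.12, 72, np.float64(0.713)), (0.16, 229, np.float64(0.715)), (0.2, 112, np.float64(0.8))]
scene0 -0.03 [(0.04, 50, np.float64(0.779)), (0.16, 114, np.float64(0.779)), (0.2, 153, np.float64(0.781)), (0.25, 42, np.float64(0.778))]
scene0 0.0 []
scene0 0.03 []
```

move_arm(
  deltas=[
    [0,0,0.004,0,20],
    [0,0,0.004,0,0],
    [0,0,0.004,0,0],
    [0,0,0.004,0,0],
    [0,0,0.004,0,0],
    [0,0,0.004,0,0],
    [0,0,0.004,0,0],
    [0,0,0.004,0,0],
  ],
  force=60,
)

```text
t: 3.63
tcp_pos: [0.538, -0.2591, 0.0137]
tool_rot: [0.998, 0.068, 0.0, 0.0]
force: [-0.6, 0.8, 5.6]
finger_gap: 0.267
```

move_arm(
  deltas=[
    [0,0,0,0,0],
    [0,0,0,0,0],
    [0,0,-0.03,0,0],
    [0,0,-0.08,0,0],
    [0,0,-0.14,0,0],
    [0,0,-0.2,0,0],
    [0,0,-0.24,0,0],
    [0,0,-0.25,0,0],
  ],
)

```text
t: 4.3
tcp_pos: [0.5392, -0.2599, 0.1162]
tool_rot: [0.998, 0.068, 0.002, 0.002]
force: [0.2, -0.6, -0.8]
finger_gap: 0.266
```

Run:
```python
from h import *
s0=manip.sense(); snap('wrist','w4'); snap('side','s4');print(s0['tcp_pos'],s0['tool_rot'],s0['t'],s0['finger_gap'],s0['force'])
a=cv2.imread('pics/w4.png'); b=cv2.imread('pics/s4.png')
cv2.imwrite('pics/c4.png',np.vstack([cv2.resize(a[150:],(600,274)),cv2.resize(b[120:300,100:340],(432,324))[:, :432] if 0 else cv2.resize(b[130:310,80:413],(600,324))]))
```

```text
[ 0.53919766 -0.25990791  0.11622556] [0.99768325 0.06795987 0.0023803  0.00198273] 4.3 0.2658952315071457 [ 0.16886651 -0.64903727 -0.78326393]
```

View pics/c4.png

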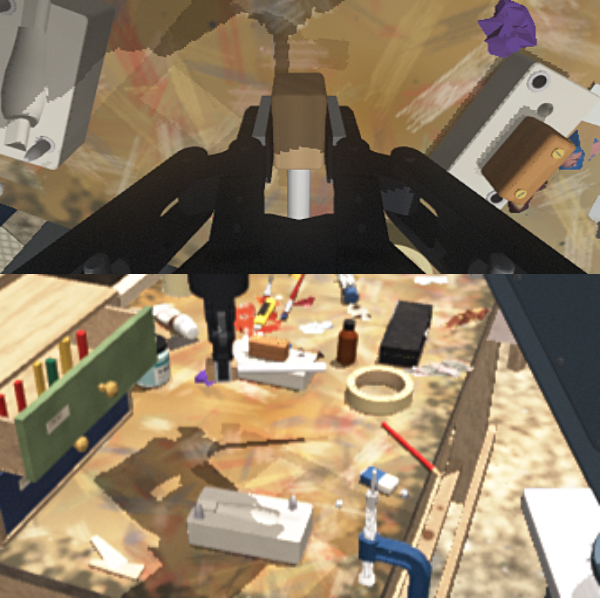

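```bash
cat >> h.py <<'E'
def intool(p,s):
    from scipy.spatial.transform import Rotation as R
    return (p-s['tcp_pos'])@R.from_quat(s['tool_rot']).as_matrix()
E
python3 - <<'E'
from h import *
s=manip.sense()
for tag in ['w4','s4']:
    q=intool(cloud(tag),s).reshape(-1,3)*1000
    im=load(tag)[0].reshape(-1,3).astype(int)
    k=(abs(q[:,1])<14)&(abs(q[:,2])<16)&(q[:,0]>-160)&(q[:,0]<40)
    col=im[:,0]>im[:,2]+25
    h=q[k&col]; print(tag,'head',len(h),np.percentile(h,[3,50,97],axis=0).round(1).tolist())
    for x in range(-150,-20,20):
        j=q[k&(q[:,0]>x)&(q[:,0]<x+20)]
        if len(j)>3: print(x,len(j),np.percentile(j,[5,50,95],axis=0)[:,1:].round(1).tolist())
E
```

```text
w4 head 3721 [[-16.4, -9.7, -14.5], [8.8, 1.3, -12.9], [21.7, 12.0, 4.6]]
-70 159 [[-4.8, -4.7], [0.8, -3.2], [6.3, 0.8]]
-50 499 [[-4.1, -5.6], [0.8, -4.2], [6.3, -0.4]]
-30 665 [[-8.9, -13.2], [1.3, -12.1], [11.1, -3.8]]
s4 head 97 [[-131.1, -13.0, -13.7], [12.6, -9.1, -5.9], [21.5, 8.6, 10.9]]
-150 15 [[-6.4, 1.4], [-2.0, 4.8], [2.2, 11.4]]
-130 40 [[-6.3, -0.8], [-3.2, 3.4], [1.3, 8.9]]
-110 40 [[-7.4, -1.3], [-3.8, 1.6], [2.6, 7.0]]
-90 43 [[-6.3, -2.8], [-2.9, 0.8], [2.7, 6.4]]
-70 42 [[-7.4, -3.8], [-2.3, -0.5], [4.6, 5.3]]
-50 44 [[-6.1, -4.0], [-2.3, -0.5], [3.3, 7.4]]
-30 60 [[-12.2, -11.5], [-5.4, -2.0], [3.9, 8.8]]
```

move_arm(
  deltas=[
    [0.0,-0.06,0,0.1,0],
    [0.02,-0.14,0,0.22,0],
    [0.05,-0.23,0,0.36,0],
    [0.09,-0.31,0,0.5,0],
    [0.13,-0.37,0,0.64,0],
    [0.155,-0.4,0,0.75,0],
    [0.164,-0.406,0,0.782,0],
    [0.164,-0.406,0,0.782,0],
  ],
)

```text
t: 5.07
tcp_pos: [0.5805, -0.088, 0.1115]
tool_rot: [0.992, -0.126, -0.001, -0.0]
force: [-0.3, -0.2, -0.7]
finger_gap: 0.268
```

Run:
```python
from h import *
s0=manip.sense(); snap('wrist','w5'); snap('side','s5');snap('scene','c5');print(s0['tcp_pos'],s0['tool_rot'],s0['t'],s0['finger_gap'],s0['force'],2*np.degrees(np.arctan2(s0['tool_rot'][1],s0['tool_rot'][0])))
a=cv2.imread('pics/w5.png'); b=cv2.imread('pics/s5.png')
cv2.imwrite('pics/c5x.png',np.hstack([cv2.resize(a[150:],(400,183)),np.zeros((183,400,3),np.uint8)]) if 0 else np.vstack([cv2.resize(a[150:],(600,274)),cv2.resize(b[130:310,80:413],(600,324))]))
p=cloud('s5')
def sel(x0,x1,y0,y1,z0,z1):
    return (p[...,0]>x0)&(p[...,0]<x1)&(p[...,1]>y0)&(p[...,1]<y1)&(p[...,2]>z0)&(p[...,2]<z1)
q=intool(p,s0).reshape(-1,3)*1000; k=(abs(q[:,1])<14)&(abs(q[:,2])<16)&(q[:,0]>-160)&(q[:,0]<40)
for x in range(-150,40,20):
        j=q[k&(q[:,0]>x)&(q[:,0]<x+20)]
        if len(j)>3: print(x,len(j),np.percentile(j,[5,50,95],axis=0)[:,1:].round(1).tolist())
```

```text
[ 0.58051333 -0.08804335  0.11146191] [ 9.92058522e-01 -1.25774187e-01 -8.58044928e-04 -7.58924697e-05] 5.0667 0.2676228765290936 [-0.34166665 -0.22037241 -0.70786503] -14.45093799661544
-150 23 [[-4.1, 1.5], [-1.7, 4.2], [4.1, 12.4]]
-130 57 [[-5.4, 0.7], [-2.7, 3.8], [2.5, 9.8]]
-110 58 [[-5.6, -0.0], [-2.9, 2.2], [4.2, 7.6]]
-90 55 [[-5.1, -1.1], [-2.2, 2.2], [3.0, 7.7]]
-70 56 [[-4.9, -2.5], [-2.2, 1.0], [3.0, 7.2]]
-50 55 [[-5.2, -4.3], [-2.2, -0.2], [3.1, 5.0]]
-30 125 [[-11.7, -11.2], [-4.5, -3.8], [8.9, 9.7]]
-10 18 [[1.9, -14.7], [8.9, -10.5], [13.7, -9.3]]
10 23 [[-11.6, -9.8], [-9.5, 1.4], [-8.1, 9.7]]
```

View pics/c5x.png

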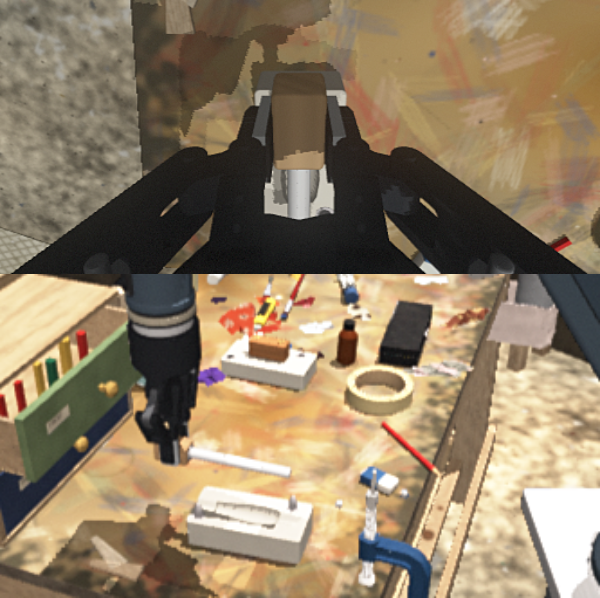

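move_arm(
  deltas=[
    [0.006,0.004,0.02,0,0],
    [0.006,0.004,0.05,0,0],
    [0.006,0.004,0.08,0,0],
    [0.006,0.004,0.11,0,0],
    [0.006,0.004,0.135,0,0],
    [0.006,0.004,0.15,0,0],
    [0.006,0.004,0.154,0,0],
    [0.006,0.004,0.154,0,0],
  ],
)

```text
t: 5.88
tcp_pos: [0.5821, -0.0911, 0.0502]
tool_rot: [0.992, -0.127, -0.001, -0.0]
force: [1.1, -0.4, -1.1]
finger_gap: 0.266
```

Run:
```python
from h import *
s0=manip.sense(); snap('wrist','w6'); snap('side','s6');snap('scene','c6');print(s0['tcp_pos'],s0['tool_rot'],s0['t'],s0['finger_gap'],s0['force'],2*np.degrees(np.arctan2(s0['tool_rot'][1],s0['tool_rot'][0])))
b=cv2.imread('pics/s6.png'); a=cv2.imread('pics/c6.png')
cv2.imwrite('pics/c6x.png',np.hstack([cv2.resize(b[190:320,150:290],(420,390),interpolation=cv2.INTER_CUBIC),cv2.resize(a[110:220,130:240],(380,390),interpolation=cv2.INTER_CUBIC)]))
```

```text
[ 0.58206979 -0.09105668  0.05016814] [ 9.91880493e-01 -1.27170963e-01 -7.76968897e-04 -1.71649440e-04] 5.8833 0.2657368044106861 [ 1.09653252 -0.36009929 -1.09396766] -14.612291633015314
```

View pics/c6x.png

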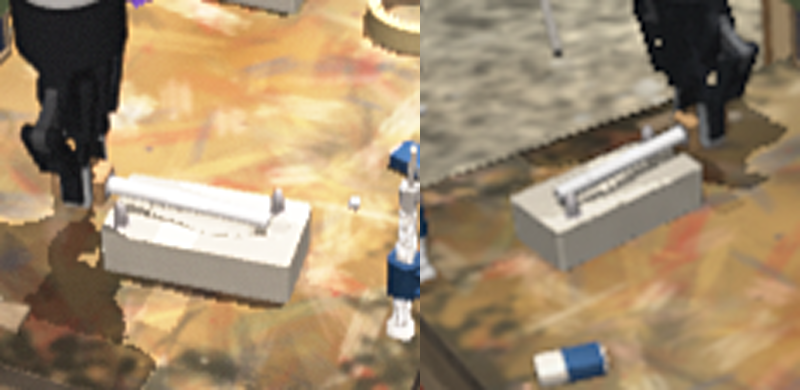

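View pics/w6.png

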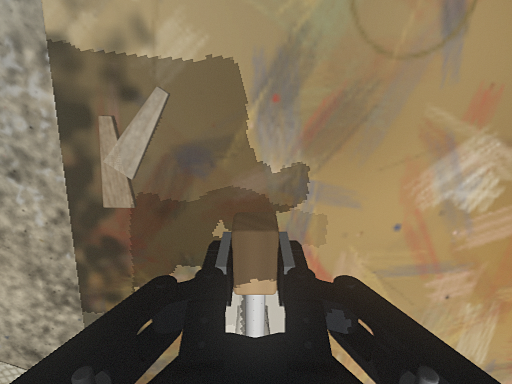

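move_arm(
  deltas=[
    [0,0,0.003,0,0],
    [0,0,0.006,0,0],
    [0,0,0.009,0,0],
    [0,0,0.012,0,0],
    [0,0,0.015,0,0],
    [0,0,0.018,0,0],
    [0,0,0.02,0,0],
    [0,0,0.02,0,0],
  ],
)

```text
t: 6.7
tcp_pos: [0.5826, -0.091, 0.0432]
tool_rot: [0.992, -0.128, -0.0, -0.0]
force: [1.1, 1.4, 2.5]
finger_gap: 0.268
```

Run:
```python
from h import *
s0=manip.sense(); snap('side','s7');snap('scene','c7');print(s0['tcp_pos'],s0['t'],s0['force'],s0['ft_torque'])
b=cv2.imread('pics/s7.png'); a=cv2.imread('pics/c7.png')
cv2.imwrite('pics/c7x.png',np.hstack([cv2.resize(b[190:320,150:290],(420,390),interpolation=cv2.INTER_CUBIC),cv2.resize(a[110:220,130:240],(380,390),interpolation=cv2.INTER_CUBIC)]))
```

```text
[ 0.58255261 -0.09102022  0.04322465] 6.7 [1.05655905 1.38994083 2.48139225] [ 0.3097119   0.29771445 -0.17715565]
```

View pics/c7x.png

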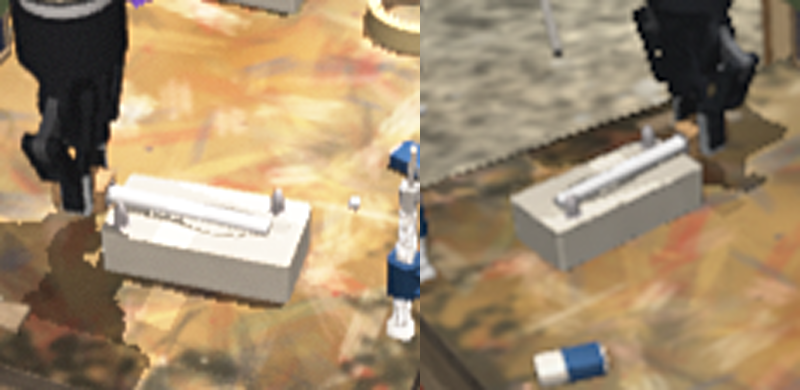

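Run:
```python
from h import *
c=np.array([.4933,-.067]); a=np.radians(-14.6); R=np.array([[np.cos(a),-np.sin(a)],[np.sin(a),np.cos(a)]])
for t in ['s7','c7']:
    p=cloud(t).reshape(-1,3); l=np.c_[(p[:,:2]-c)@R,p[:,2]]*1000
    for nm,k in [('d0',(abs(l[:,0]-56)<9)&(l[:,1]>13)&(l[:,1]<32)&(l[:,2]>40)&(l[:,2]<58)),('d1',(abs(l[:,0]+46)<9)&(l[:,1]<-13)&(l[:,1]>-32)&(l[:,2]>40)&(l[:,2]<58))]:
        print(t,nm,k.sum(),l[k].mean(0).round(1))
    for x in range(-60,72,15):
        k=(l[:,0]>x)&(l[:,0]<x+15)&(abs(l[:,1])<12)&(l[:,2]>33)
        j=l[k]
        if len(j)>3: print(x,len(j),'y',np.percentile(j[:,1],[5,50,95]).round(1),'ztop',np.percentile(j[:,2],97).round(1))
```

```text
s7 d0 26 [55.8 23.6 46.9]
s7 d1 26 [-45.2 -18.1  47.1]
-60 157 y [-9.7  2.5 11.3] ztop 485.9
-45 64 y [-10.8   2.1  11.2] ztop 430.1
-30 40 y [-3.1  2.8  7. ] ztop 44.4
-15 40 y [-2.7  3.1  6.4] ztop 44.3
0 37 y [-4.1  3.5  5.9] ztop 45.2
15 44 y [-3.5  3.6 10.7] ztop 482.4
30 40 y [-2.8  2.8 11.1] ztop 46.5
45 310 y [-7.8  2.9 10.7] ztop 291.8
60 196 y [-10.1   4.8  11.4] ztop 293.6
c7 d0 13 [53.9 19.3 47.1]
c7 d1 17 [-47.1 -22.5  45.7]
-60 131 y [-10.1  -1.2  10.4] ztop 449.8
-45 51 y [-10.4  -4.3   7.4] ztop 440.8
-30 37 y [-11.   -4.8   3.7] ztop 407.3
-15 27 y [-8.6 -4.4  1.8] ztop 43.4
0 22 y [-8.4 -4.3 -0.1] ztop 44.4
15 25 y [-10.1  -5.    1.2] ztop 44.2
30 23 y [-8.9 -5.5  1.8] ztop 45.8
45 312 y [-11.2  -3.1   9.5] ztop 316.2
60 127 y [-11.3  -3.5  10.7] ztop 301.5
```

move_arm(
  deltas=[
    [0,-0.001,0.003,0,0],
    [0,-0.001,0.005,0,0],
    [0,-0.001,0.007,0,0],
    [0,-0.001,0.009,0,0],
    [0,-0.001,0.011,0,0],
    [0,-0.001,0.013,0,0],
    [0,-0.001,0.013,0,0],
    [0,-0.001,0.013,0,0],
  ],
)

```text
t: 7.47
tcp_pos: [0.583, -0.0907, 0.038]
tool_rot: [0.992, -0.127, 0.0, -0.0]
force: [1.1, 2.5, 4.2]
finger_gap: 0.267
```

Run:
```python
from h import *
s0=manip.sense(); snap('side','s8');snap('scene','c8');print(s0['tcp_pos'],s0['t'],s0['force'],s0['ft_torque'])
b=cv2.imread('pics/s8.png'); a=cv2.imread('pics/c8.png')
cv2.imwrite('pics/c8x.png',np.hstack([cv2.resize(b[190:320,150:290],(420,390),interpolation=cv2.INTER_CUBIC),cv2.resize(a[110:220,130:240],(380,390),interpolation=cv2.INTER_CUBIC)]))
c=np.array([.4933,-.067]); a=np.radians(-14.6); R=np.array([[np.cos(a),-np.sin(a)],[np.sin(a),np.cos(a)]])
for t in ['s8','c8']:
    p=cloud(t).reshape(-1,3); l=np.c_[(p[:,:2]-c)@R,p[:,2]]*1000
    for nm,k in [('d0',(abs(l[:,0]-56)<9)&(l[:,1]>13)&(l[:,1]<32)&(l[:,2]>40)&(l[:,2]<58)),('d1',(abs(l[:,0]+46)<9)&(l[:,1]<-13)&(l[:,1]>-32)&(l[:,2]>40)&(l[:,2]<58))]:
        print(t,nm,k.sum(),l[k].mean(0).round(1))
    for x in range(-60,72,15):
        k=(l[:,0]>x)&(l[:,0]<x+15)&(abs(l[:,1])<8)&(l[:,2]>33)&(l[:,2]<60)
        j=l[k]
        if len(j)>3: print(x,len(j),'y',np.percentile(j[:,1],[5,50,95]).round(1),'ztop',np.percentile(j[:,2],97).round(1))
```

```text
[ 0.58295002 -0.09074646  0.03802112] 7.4667 [1.13802866 2.46639891 4.22943942] [ 0.62917025  0.26795214 -0.30201474]
s8 d0 26 [56.4 23.4 46.5]
s8 d1 27 [-45.4 -17.5  47.3]
-60 17 y [-7.6 -4.6  6. ] ztop 37.7
-45 41 y [-3.2  3.9  7.5] ztop 42.1
-30 37 y [-1.2  3.7  6.9] ztop 42.8
-15 40 y [-2.1  3.2  6.7] ztop 42.8
0 40 y [-2.9  3.3  6.8] ztop 44.0
15 37 y [-2.4  3.8  6.7] ztop 42.2
30 37 y [-1.7  3.   7. ] ztop 43.0
45 38 y [-1.7  3.2  5.5] ztop 43.5
60 43 y [-5.8  2.5  5.9] ztop 48.9
c8 d0 14 [54.5 19.9 45.9]
c8 d1 16 [-47.6 -22.5  46.2]
-60 12 y [-7.4  0.9  7.5] ztop 37.7
-45 13 y [-5.1 -0.3  6.5] ztop 41.2
-30 20 y [-6.1 -3.1  0.9] ztop 42.1
-15 20 y [-5.8 -3.5  1.2] ztop 41.3
0 19 y [-5.4 -2.4  2.5] ztop 41.5
15 20 y [-5.  -2.9  1.6] ztop 41.1
30 20 y [-6.9 -3.3  4.9] ztop 41.8
45 21 y [-6.3 -3.7  1.8] ztop 41.6
60 25 y [-7.  -2.8  6.6] ztop 46.8
```

View pics/c8x.png

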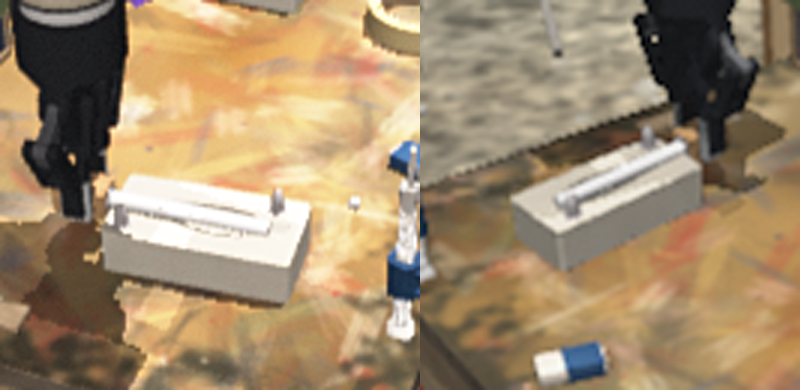

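move_arm(
  deltas=[
    [0,0,0.003,0,0],
    [0,0,0.003,0,0],
    [0,0,0.003,0,30],
    [0,0,0.003,0,40],
    [0,0,0.003,0,60],
    [0,0,0.003,0,70],
    [0,0,0.003,0,70],
    [0,0,0.003,0,70],
  ],
)

```text
t: 8.23
tcp_pos: [0.5824, -0.0911, 0.0364]
tool_rot: [0.992, -0.127, -0.0, 0.0]
force: [-0.5, -1.2, 0.5]
finger_gap: 0.702
```

move_arm(
  deltas=[
    [0,0,-0.02,0,70],
    [0,0,-0.06,0,70],
    [0,0,-0.12,0,80],
    [-0.03,0,-0.19,0,100],
    [-0.08,0,-0.27,0,100],
    [-0.15,0,-0.34,0,100],
    [-0.22,0,-0.4,0,100],
    [-0.25,0,-0.42,0,100],
  ],
)

```text
t: 8.9
tcp_pos: [0.4834, -0.0647, 0.208]
tool_rot: [0.992, -0.127, 0.001, 0.0]
force: [-0.6, -0.2, 0.2]
finger_gap: 0.998
```

Run:
```python
from h import *
s0=manip.sense(); snap('wrist','w9');snap('side','s9');print(s0['tcp_pos'],s0['t'],s0['force'],s0['tool_rot'])
b=cv2.imread('pics/w9.png')
cv2.imwrite('pics/w9b.png',cv2.resize(b,None,fx=1.5,fy=1.5))
p=cloud('w9')
def sel(x0,x1,y0,y1,z0,z1):
    return (p[...,0]>x0)&(p[...,0]<x1)&(p[...,1]>y0)&(p[...,1]<y1)&(p[...,2]>z0)&(p[...,2]<z1)
for n,m in [('head',sel(.555,.62,-.13,-.06,.043,.055)),('low',sel(.4,.564,-.16,.02,.033,.060)),]:
    q=p[m]; r=cv2.minAreaRect((q[:,:2]*1000).astype(np.float32)); print(n,m.sum(),np.round(r[0],1),np.round(r[1],1),round(r[2],2),'z',np.nanmedian(q[:,2]).round(4))
```

```text
[ 0.48338844 -0.06467524  0.20804882] 8.9 [-0.59769167 -0.15418256  0.19908822] [ 9.91906448e-01 -1.26967753e-01  8.40409455e-04  2.85270520e-04]
head 1089 [576.1 -86.1] [29.3 58.5] 64.31 z 0.0475
low 6012 [497.2 -67.8] [ 66.1 142.2] 75.36 z 0.0361
```

View pics/w9b.png

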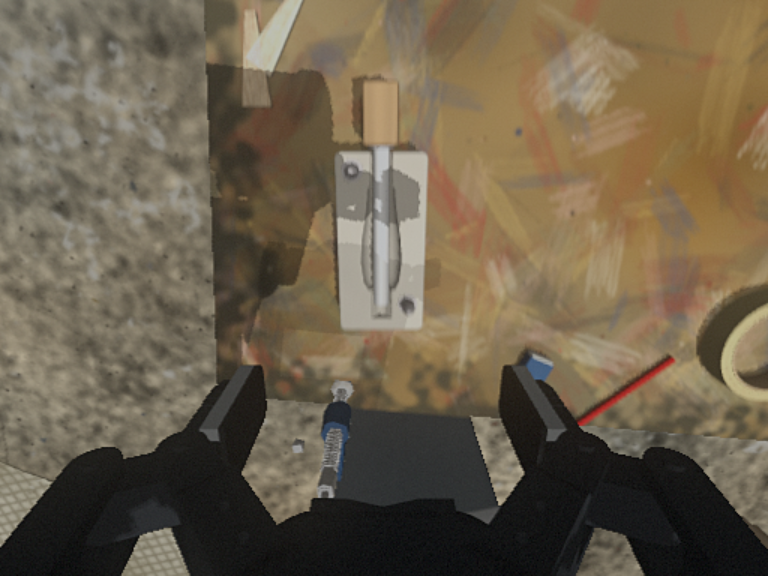

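The pin lies in the groove along its full length. The head is at (381,112), just past the end face at row 150. I'll crop in and measure the pose precisely.

Run:
```python
from h import *
im,d,P,f,cx,cy=load('w9'); p=cloud('w9')
cv2.imwrite('pics/w9c.png',cv2.resize(im[45:230,210:300,::-1],None,fx=3.2,fy=3.2,interpolation=cv2.INTER_CUBIC))
hsvd=im.astype(int)
def sel(x0,x1,y0,y1,z0,z1):
    return (p[...,0]>x0)&(p[...,0]<x1)&(p[...,1]>y0)&(p[...,1]<y1)&(p[...,2]>z0)&(p[...,2]<z1)
m=sel(.4,.68,-.16,.02,.0345,.0375)
m=cv2.morphologyEx(m.astype(np.uint8),cv2.MORPH_OPEN,np.ones((3,3)))>0
c=np.array([.4933,-.067]); a=np.radians(-14.6)
q=p[m]; r=cv2.minAreaRect((q[:,:2]*1000).astype(np.float32)); print('face',m.sum(),np.round(r[0],1),np.round(r[1],1),round(r[2],2))
h=sel(.5,.66,-.16,.0,.0455,.052)&(hsvd[...,0]>hsvd[...,2]+30)
q=p[h]; r=cv2.minAreaRect((q[:,:2]*1000).astype(np.float32)); print('head',h.sum(),np.round(r[0],1),np.round(r[1],1),round(r[2],2),np.median(q[:,2]))
R=np.array([[np.cos(a),-np.sin(a)],[np.sin(a),np.cos(a)]])
l=np.dstack([(p[...,:2]-c)@R,p[...,2]])*1000
for x in range(-60,80,10):
    k=(l[...,0]>x)&(l[...,0]<x+10)&(abs(l[...,1])<9)&(l[...,2]>39)&(l[...,2]<46); j=l[k]
    if len(j)>5: print(x,len(j),np.percentile(j[:,1],[3,97]).round(1),np.percentile(j[:,2],95).round(1))
```

```text
face 4197 [494.  -66.9] [ 65.9 135.3] 75.46
head 1018 [583.3 -89.9] [23.7 39.3] 75.56 0.047564909461925126
-50 33 [-4.9  4.4] 42.1
-40 75 [-4.7  5.5] 42.5
-30 72 [-4.9  5.5] 42.3
-20 73 [-4.8  5.4] 42.4
-10 74 [-4.8  4.2] 42.4
0 80 [-4.7  5.3] 42.4
10 80 [-4.7  5.2] 42.3
20 83 [-4.7  5.2] 42.6
30 86 [-4.6  5.1] 42.5
40 85 [-4.6  5. ] 42.2
50 93 [-4.5  5. ] 42.1
60 90 [-4.5  4.9] 42.5
70 43 [-6.2  7.5] 45.7
```

View pics/w9c.png

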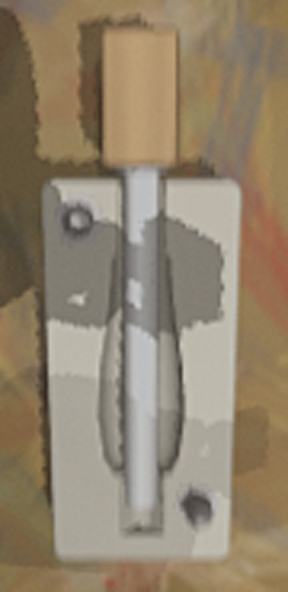

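move_arm(
  deltas=[
    [0.015,0.06,0,0,100],
    [0.04,0.15,0,0.03,100],
    [0.065,0.25,0,0.06,100],
    [0.09,0.35,0,0.09,100],
    [0.118,0.45,0,0.12,100],
    [0.144,0.55,0,0.15,100],
    [0.17,0.65,0,0.178,100],
    [0.197,0.75,0,0.178,100],
  ],
)

```text
t: 9.67
tcp_pos: [0.4866, -0.3787, 0.2036]
tool_rot: [0.985, -0.172, -0.0, -0.0]
force: [0.5, 0.5, -0.1]
finger_gap: 1.0
```

move_arm(
  deltas=[
    [0.02,0.08,0.02,0,100],
    [0.035,0.13,0.06,0,100],
    [0.043,0.164,0.11,0,100],
    [0.043,0.164,0.16,0,100],
    [0.043,0.164,0.2,0,100],
    [0.043,0.164,0.22,0,100],
    [0.043,0.164,0.22,0,100],
    [0.043,0.164,0.22,0,100],
  ],
)

```text
t: 10.33
tcp_pos: [0.4807, -0.4435, 0.116]
tool_rot: [0.985, -0.171, -0.0, -0.0]
force: [1.3, 0.5, 0.3]
finger_gap: 0.996
```

Run:
```python
from h import *
s0=manip.sense(); snap('wrist','w10');snap('side','s10');print(s0['tcp_pos'],s0['t'],s0['force'],s0['tool_rot'],2*np.degrees(np.arctan2(s0['tool_rot'][1],s0['tool_rot'][0])))
p=cloud('w10')
def sel(x0,x1,y0,y1,z0,z1):
    return (p[...,0]>x0)&(p[...,0]<x1)&(p[...,1]>y0)&(p[...,1]<y1)&(p[...,2]>z0)&(p[...,2]<z1)
m=sel(.44,.53,-.48,-.405,.05,.065); q=p[m]; r=cv2.minAreaRect((q[:,:2]*1000).astype(np.float32)); print(m.sum(),np.round(r[0],1),np.round(r[1],1),round(r[2],2),np.median(q[:,2]))
```

```text
[ 0.48072201 -0.44351381  0.1159578 ] 10.3333 [1.25349524 0.46944961 0.27371734] [ 9.85242859e-01 -1.71161806e-01 -2.70829798e-04 -2.66127993e-04] -19.710752980249293
2400 [ 484.8 -442.8] [24.1 60.9] 70.3 0.05758256166678789
```

View pics/w10.png

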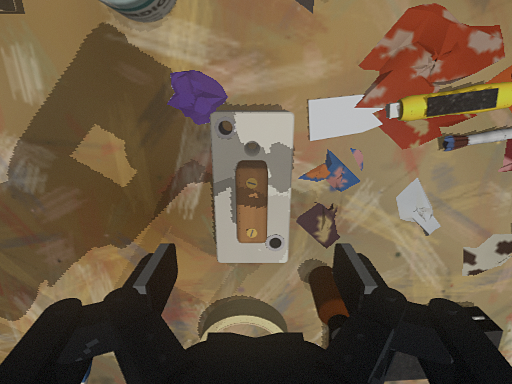

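View pics/s10.png

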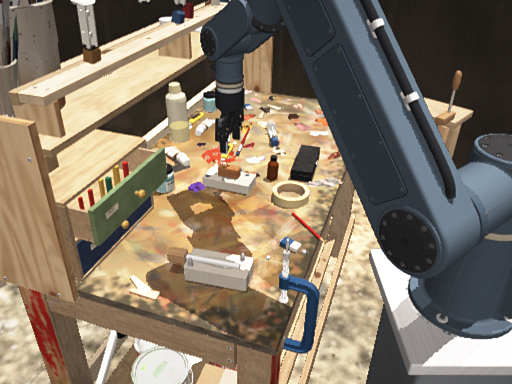

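move_arm(
  deltas=[
    [0.0085,-0.005,0.03,0,80],
    [0.0085,-0.005,0.07,0,60],
    [0.0085,-0.005,0.11,0,55],
    [0.0085,-0.005,0.14,0,55],
    [0.0085,-0.005,0.165,0,55],
    [0.0085,-0.005,0.177,0,55],
    [0.0085,-0.005,0.177,0,40],
    [0.0085,-0.005,0.177,0,0],
  ],
  force=90,
)

```text
t: 11.1
tcp_pos: [0.4845, -0.4426, 0.046]
tool_rot: [0.985, -0.171, 0.0, -0.0]
force: [2.9, 10.5, 5.9]
finger_gap: 0.277
```

move_arm(
  deltas=[
    [0,0,0,0,0],
    [0,0,0,0,0],
    [0,0,0,0,0],
    [0,0,0,0,0],
    [0,0,0,0,0],
    [0,0,0,0,0],
    [0,0,0,0,0],
    [0,0,0,0,0],
  ],
)

```text
t: 11.77
tcp_pos: [0.4845, -0.4428, 0.0462]
tool_rot: [0.985, -0.171, 0.0, 0.0]
force: [-0.2, 0.8, 0.3]
finger_gap: 0.26
```

Run:
```python
from h import *
s=manip.sense();print({k:np.round(v,4) for k,v in s.items()})
snap('wrist','w11')
```

```text
{'t': np.float64(11.7667), 'q': array([-0.9104,  0.8168,  1.4774,  0.    ,  0.8468,  1.0045]), 'qd': array([-0.0006, -0.0009, -0.0007,  0.0001, -0.0012,  0.0002]), 'tau': array([-3.71400e-01, -5.04795e+01, -1.22069e+01, -4.71000e-02,
        2.82000e-02, -1.20000e-03]), 'tcp_pos': array([ 0.4845, -0.4428,  0.0462]), 'tool_rot': array([ 9.852e-01, -1.712e-01,  2.000e-04,  2.000e-04]), 'force': array([-0.1963,  0.7926,  0.2504]), 'ft_torque': array([-0.0298, -0.0109,  0.0498]), 'finger_gap': np.float64(0.2605)}
```

View pics/w11.png

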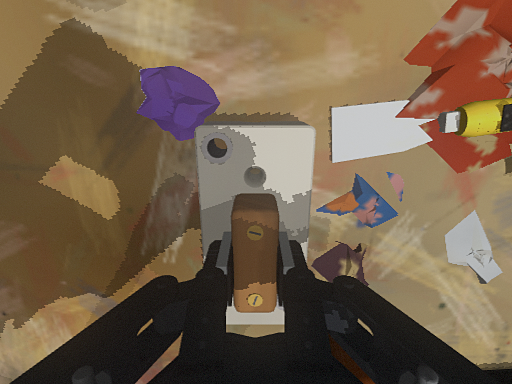

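move_arm(
  deltas=[
    [0,0,-0.01,0,0],
    [0,0,-0.03,0,0],
    [0,0,-0.07,0,0],
    [0,0,-0.12,0,0],
    [0,0,-0.17,0,0],
    [0,0,-0.21,0,0],
    [0,0,-0.235,0,0],
    [0,0,-0.24,0,0],
  ],
)

```text
t: 12.48
tcp_pos: [0.4849, -0.4435, 0.1443]
tool_rot: [0.985, -0.171, 0.001, 0.001]
force: [-0.4, 0.0, -4.3]
finger_gap: 0.264
```

Run:
```python
from h import *
s=manip.sense();print({k:np.round(v,4) for k,v in s.items()})
snap('wrist','w12')
p=cloud('w12'); im=load('w12')[0].astype(int)
l=intool(p,s)*1000
for nm,m in [('bar',(abs(l[...,1])<16)&(abs(l[...,0])<40)&(l[...,2]<-7)&(l[...,2]>-20)),('plaster',(abs(l[...,1])<40)&(l[...,0]<75)&(l[...,0]>35)&(l[...,2]<35)&(l[...,2]>5))]:
    j=l[m]; print(nm,m.sum(),np.percentile(j,[2,50,98],axis=0).round(1).tolist())
    if nm=='plaster':
        A=np.c_[j[:,:2],np.ones(len(j))]; print(np.linalg.lstsq(A,j[:,2],rcond=None)[0])
    r=cv2.minAreaRect(j[:,:2].astype(np.float32)); print(r)
```

```text
{'t': np.float64(12.4833), 'q': array([-9.1050e-01,  6.8220e-01,  1.4334e+00, -1.0000e-04,  1.0221e+00,
        1.0045e+00]), 'qd': array([ 0.0015,  0.003 ,  0.0095,  0.0008,  0.0205, -0.0008]), 'tau': array([ 8.20000e-02, -5.08310e+01, -1.59174e+01, -1.02000e-02,
        2.39500e-01,  1.00000e-04]), 'tcp_pos': array([ 0.4849, -0.4435,  0.1443]), 'tool_rot': array([ 0.9852, -0.1713,  0.0014,  0.0013]), 'force': array([-0.3511,  0.0351, -4.288 ]), 'ft_torque': array([-0.0257, -0.0574, -0.0024]), 'finger_gap': np.float64(0.2639)}
bar 5048 [[-27.5, -12.3, -17.8], [6.3, 0.4, -11.4], [30.1, 12.5, -8.0]]
((0.4946269989013672, -0.06880950927734375), (61.91988754272461, 31.929536819458008), 0.5070815086364746)
plaster 6869 [[35.6, -30.7, 17.1], [52.4, 1.5, 18.5], [67.7, 31.9, 30.5]]
[ 2.74133666e-02 -9.70369185e-03  1.76361207e+01]
((51.44071960449219, 0.5183830261230469), (32.852317810058594, 66.35855865478516), 0.034463703632354736)
```

View pics/w12.png

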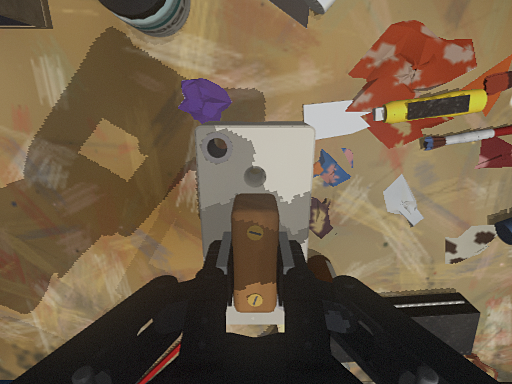

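move_arm(
  deltas=[
    [-0.015,-0.045,0,0,0],
    [-0.04,-0.12,0,-0.03,0],
    [-0.07,-0.21,0,-0.06,0],
    [-0.103,-0.31,0,-0.09,0],
    [-0.136,-0.41,0,-0.12,0],
    [-0.169,-0.51,0,-0.15,0],
    [-0.202,-0.61,0,-0.18,0],
    [-0.232,-0.7,0,-0.18,0],
  ],
)

```text
t: 13.2
tcp_pos: [0.4901, -0.1452, 0.1409]
tool_rot: [0.992, -0.127, -0.001, -0.001]
force: [1.2, 0.3, -4.7]
finger_gap: 0.26
```

move_arm(
  deltas=[
    [-0.02,-0.07,0,0,0],
    [-0.035,-0.12,0,0,0],
    [-0.044,-0.16,0,0,0],
    [-0.047,-0.18,0,0,0],
    [-0.047,-0.185,0,0,0],
    [-0.047,-0.185,0,0,0],
    [-0.047,-0.185,0,0,0],
    [-0.047,-0.185,0,0,0],
  ],
)

```text
t: 13.87
tcp_pos: [0.4922, -0.0726, 0.1418]
tool_rot: [0.992, -0.127, 0.0, 0.0]
force: [0.2, -0.0, -4.4]
finger_gap: 0.259
```

Run:
```python
from h import *
s=manip.sense();print({k:np.round(v,4) for k,v in s.items()},2*np.degrees(np.arctan2(s['tool_rot'][1],s['tool_rot'][0])))
snap('wrist','w13');snap('side','s13');snap('scene','c13')
a=cv2.imread('pics/s13.png');b=cv2.imread('pics/c13.png')
cv2.imwrite('pics/c13x.png',np.hstack([cv2.resize(a[150:330,130:310],(400,400)),cv2.resize(b[60:240,90:270],(400,400))]))
```

```text
{'t': np.float64(13.8667), 'q': array([-3.7130e-01,  5.1540e-01,  1.8443e+00, -4.0000e-04,  7.8150e-01,
        1.4553e+00]), 'qd': array([-0.0038, -0.0007,  0.0008,  0.0054,  0.0021, -0.0007]), 'tau': array([ 3.05800e-01, -3.89856e+01, -1.17224e+01,  1.19000e-02,
        1.12000e-02, -1.80000e-03]), 'tcp_pos': array([ 0.4922, -0.0726,  0.1418]), 'tool_rot': array([ 9.918e-01, -1.274e-01,  2.000e-04,  2.000e-04]), 'force': array([ 0.2123, -0.0337, -4.4292]), 'ft_torque': array([ 0.019 , -0.0025, -0.0306]), 'finger_gap': np.float64(0.2593)} -14.64157427592013
```

View pics/c13x.png

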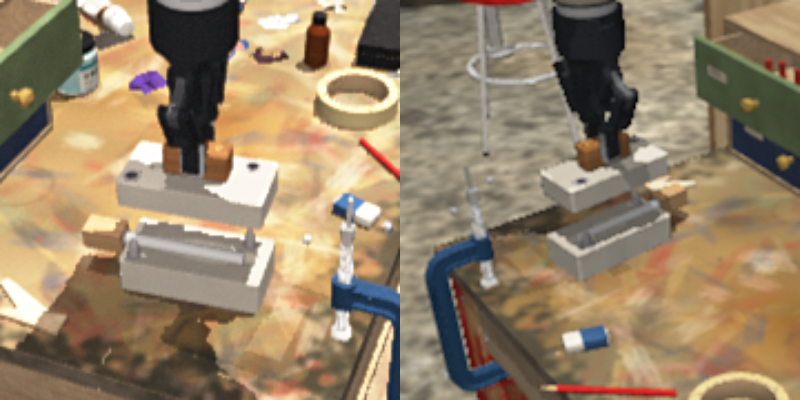

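View pics/w13.png

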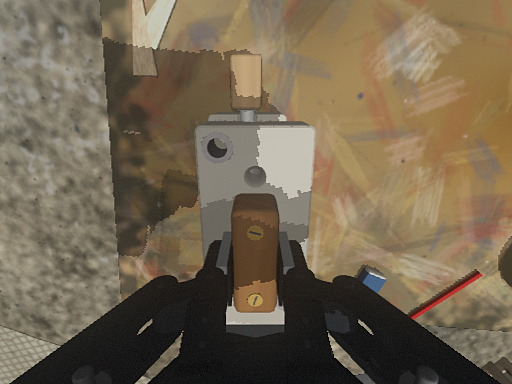

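move_arm(
  deltas=[
    [0,-0.004,0.01,0,0],
    [0,-0.008,0.02,0,0],
    [0,-0.012,0.035,0,0],
    [0,-0.016,0.05,0,0],
    [0,-0.016,0.065,0,0],
    [0,-0.016,0.078,0,0],
    [0,-0.016,0.084,0,0],
    [0,-0.016,0.084,0,0],
  ],
)

```text
t: 14.68
tcp_pos: [0.493, -0.065, 0.1074]
tool_rot: [0.992, -0.127, -0.001, -0.0]
force: [-0.0, -0.9, -5.3]
finger_gap: 0.262
```

Run:
```python
from h import *
s=manip.sense();print({k:np.round(s[k],4) for k in ['tcp_pos','tool_rot','force','t']},2*np.degrees(np.arctan2(s['tool_rot'][1],s['tool_rot'][0])))
snap('wrist','w14');snap('side','s14');snap('scene','c14')
a=cv2.imread('pics/s14.png');b=cv2.imread('pics/c14.png');c=cv2.imread('pics/w14.png')
cv2.imwrite('pics/c14x.png',np.hstack([cv2.resize(a[200:310,170:270],(270,300),interpolation=cv2.INTER_CUBIC),cv2.resize(b[110:210,140:230],(270,300),interpolation=cv2.INTER_CUBIC),cv2.resize(c[40:180,180:300],(257,300),interpolation=cv2.INTER_CUBIC)]))
p=cloud('w14'); im=load('w14')[0].astype(int)
m=(im[...,0]>im[...,2]+30)&(p[...,0]>.54)&(p[...,0]<.64)&(abs(p[...,1]+.09)<.04)&(p[...,2]>.045)&(p[...,2]<.053)
r=cv2.minAreaRect((p[m][:,:2]*1000).astype(np.float32)); print('head',m.sum(),r)
l=intool(p,s)*1000
j=l[(abs(l[...,1])<40)&(l[...,0]<75)&(l[...,0]>35)&(l[...,2]<25)&(l[...,2]>5)]
print(cv2.minAreaRect(j[:,:2].astype(np.float32)),np.percentile(j,[1,99],axis=0))
```

```text
{'tcp_pos': array([ 0.493 , -0.065 ,  0.1074]), 'tool_rot': array([ 9.919e-01, -1.267e-01, -9.000e-04, -2.000e-04]), 'force': array([-0.0326, -0.8861, -5.3166]), 't': np.float64(14.6833)} -14.561490362250254
head 2349 ((583.2036743164062, -89.73039245605469), (23.886507034301758, 39.20922088623047), 75.0714340209961)
((51.38322448730469, 0.629180908203125), (32.749385833740234, 66.3362808227539), 0.02150447852909565) [[ 35.26937186 -31.5665281   16.91358405]
 [ 67.59340956  32.66122865  23.41078166]]
```

View pics/c14x.png

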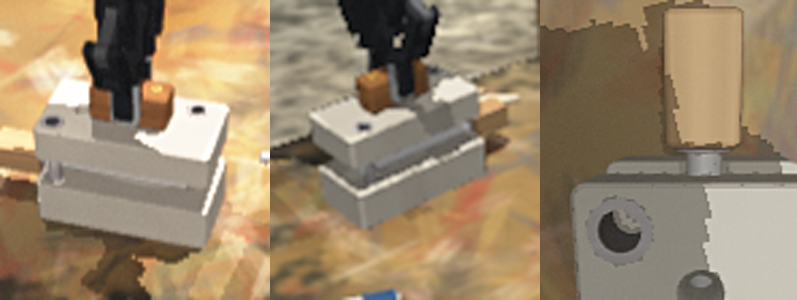

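move_arm(
  deltas=[
    [0.002,0.0015,0.005,0,0],
    [0.002,0.0015,0.01,0,0],
    [0.002,0.0015,0.015,0,0],
    [0.002,0.0015,0.02,0,0],
    [0.002,0.0015,0.025,0,0],
    [0.002,0.0015,0.03,0,0],
    [0.002,0.0015,0.035,0,0],
    [0.002,0.0015,0.035,0,0],
  ],
)

```text
t: 15.5
tcp_pos: [0.4938, -0.0659, 0.0939]
tool_rot: [0.992, -0.127, -0.0, -0.0]
force: [-0.9, 0.0, -4.8]
finger_gap: 0.261
```

Run:
```python
from h import *
s=manip.sense();print({k:np.round(s[k],4) for k in ['tcp_pos','tool_rot','force','ft_torque','t']},2*np.degrees(np.arctan2(s['tool_rot'][1],s['tool_rot'][0])))
snap('wrist','w15');snap('side','s15');snap('scene','c15')
a=cv2.imread('pics/s15.png');b=cv2.imread('pics/c15.png');c=cv2.imread('pics/w15.png')
cv2.imwrite('pics/c15x.png',np.hstack([cv2.resize(a[200:310,170:270],(270,300),interpolation=cv2.INTER_CUBIC),cv2.resize(b[110:210,140:230],(270,300),interpolation=cv2.INTER_CUBIC),cv2.resize(c[40:180,180:300],(257,300),interpolation=cv2.INTER_CUBIC)]))
```

```text
{'tcp_pos': array([ 0.4938, -0.0659,  0.0939]), 'tool_rot': array([ 9.919e-01, -1.268e-01, -4.000e-04, -1.000e-04]), 'force': array([-0.8941,  0.0122, -4.772 ]), 'ft_torque': array([ 0.0542,  0.0152, -0.0018]), 't': np.float64(15.5)} -14.565768579674224
```

View pics/c15x.png

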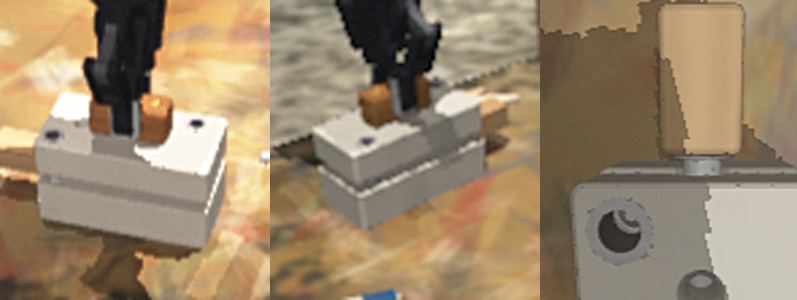

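move_arm(
  deltas=[
    [0,0,0.003,0,0],
    [0,0,0.006,0,0],
    [0,0,0.009,0,0],
    [0,0,0.012,0,0],
    [0,0,0.015,0,0],
    [0,0,0.018,0,0],
    [0,0,0.02,0,0],
    [0,0,0.02,0,0],
  ],
)

```text
t: 16.32
tcp_pos: [0.494, -0.066, 0.0861]
tool_rot: [0.992, -0.127, -0.0, -0.0]
force: [-0.7, -0.4, -4.4]
finger_gap: 0.261
```

Run:
```python
from h import *
s=manip.sense();print({k:np.round(s[k],4) for k in ['tcp_pos','tool_rot','force','ft_torque','t','tau']},2*np.degrees(np.arctan2(s['tool_rot'][1],s['tool_rot'][0])))
```

```text
{'tcp_pos': array([ 0.494 , -0.066 ,  0.0861]), 'tool_rot': array([ 9.919e-01, -1.268e-01, -2.000e-04, -0.000e+00]), 'force': array([-0.7319, -0.38  , -4.3592]), 'ft_torque': array([ 0.0149, -0.0425, -0.0269]), 't': np.float64(16.3167), 'tau': array([-3.80000e-03, -4.07235e+01, -8.79100e+00,  2.60000e-03,
       -1.10000e-02,  3.00000e-04])} -14.565362771156916
```

move_arm(
  deltas=[
    [0,0,0.002,0,0],
    [0,0,0.004,0,0],
    [0,0,0.006,0,0],
    [0,0,0.008,0,0],
    [0,0,0.009,0,0],
    [0,0,0.01,0,0],
    [0,0,0.01,0,0],
    [0,0,0.01,0,0],
  ],
)

```text
t: 16.98
tcp_pos: [0.4941, -0.066, 0.0823]
tool_rot: [0.992, -0.127, -0.0, -0.0]
force: [-0.1, 0.0, -4.1]
finger_gap: 0.261
```

move_arm(
  deltas=[
    [0,0,0.001,0,0],
    [0,0,0.002,0,0],
    [0,0,0.003,0,0],
    [0,0,0.003,0,0],
    [0,0,0.003,0,0],
    [0,0,0.003,0,0],
    [0,0,0.003,0,0],
    [0,0,0.003,0,0],
  ],
)

```text
t: 17.65
tcp_pos: [0.4941, -0.0659, 0.0822]
tool_rot: [0.992, -0.127, 0.0, 0.0]
force: [-2.3, 0.7, 4.6]
finger_gap: 0.261
```

move_arm(
  deltas=[
    [0,0,0.001,0,0],
    [0,0,0.002,0,0],
    [0,0,0.002,0,0],
    [0,0,0.002,0,0],
    [0,0,0.002,0,0],
    [0,0,0.002,0,0],
    [0,0,0.002,0,0],
    [0,0,0.002,0,0],
  ],
)

```text
t: 18.32
tcp_pos: [0.4942, -0.0659, 0.0822]
tool_rot: [0.992, -0.127, 0.001, 0.0]
force: [-2.0, 1.5, 12.2]
finger_gap: 0.257
```

Run:
```python
from h import *
s=manip.sense();print({k:np.round(s[k],4) for k in ['tcp_pos','tool_rot','force','ft_torque','t']})
snap('wrist','w16');snap('side','s16');snap('scene','c16')
s=manip.sense();print(s['force'])
a=cv2.imread('pics/s16.png');b=cv2.imread('pics/c16.png');c=cv2.imread('pics/w16.png')
cv2.imwrite('pics/c16x.png',np.hstack([cv2.resize(a[200:310,170:270],(270,300),interpolation=cv2.INTER_CUBIC),cv2.resize(b[110:210,140:230],(270,300),interpolation=cv2.INTER_CUBIC),cv2.resize(c[40:180,180:300],(257,300),interpolation=cv2.INTER_CUBIC)]))
p=cloud('w16');l=intool(p,s)*1000
m=(abs(p[...,1]+.066)<.08)&(p[...,0]>.53)&(p[...,0]<.562)&(p[...,2]>.055)&(p[...,2]<.075); print('upper top z',np.median(p[m][:,2]),m.sum())
```

```text
{'tcp_pos': array([ 0.4942, -0.0659,  0.0822]), 'tool_rot': array([ 9.919e-01, -1.267e-01,  6.000e-04,  2.000e-04]), 'force': array([-2.0458,  1.4572, 12.2025]), 'ft_torque': array([ 0.0864,  0.5569, -0.0097]), 't': np.float64(18.3167)}
[-2.70470368  0.87190344 13.41832167]
upper top z 0.06375239973335459 5944
```

View pics/c16x.png

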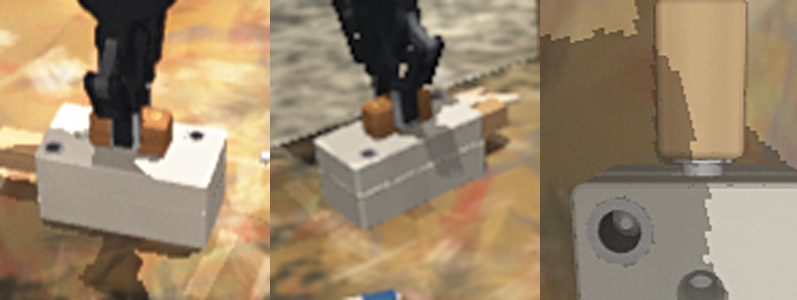

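The faces are shut: the upper half's top measures 63.8 mm against 64 mm expected. I'll bring the push up to about 20 N.

move_arm(
  deltas=[
    [0,0,0.001,0,0],
    [0,0,0.0018,0,0],
    [0,0,0.0018,0,0],
    [0,0,0.0018,0,0],
    [0,0,0.0018,0,0],
    [0,0,0.0018,0,0],
    [0,0,0.0018,0,0],
    [0,0,0.0018,0,0],
  ],
)

```text
t: 19.13
tcp_pos: [0.4941, -0.066, 0.0821]
tool_rot: [0.992, -0.127, 0.001, 0.0]
force: [-3.9, 1.7, 18.7]
finger_gap: 0.261
```

move_arm(
  deltas=[
    [0,0,0,0,0],
    [0,0,0,0,0],
    [0,0,0,0,0],
    [0,0,0,0,0],
    [0,0,0,0,0],
    [0,0,0,0,0],
    [0,0,0,0,0],
    [0,0,0,0,0],
  ],
)

```text
t: 19.8
tcp_pos: [0.4942, -0.0659, 0.0821]
tool_rot: [0.992, -0.127, 0.001, 0.0]
force: [-4.9, 1.6, 18.3]
finger_gap: 0.256
```

Run:
```python
from h import *
for i in range(4):
    s=manip.sense();print({k:np.round(s[k],4) for k in ['tcp_pos','force','ft_torque','t','finger_gap']})
    snap('side','s17') if i<3 else 0
```

```text
{'tcp_pos': array([ 0.4942, -0.0659,  0.0821]), 'force': array([-4.8704,  1.5984, 18.3243]), 'ft_torque': array([ 0.1404,  0.7716, -0.032 ]), 't': np.float64(19.8), 'finger_gap': np.float64(0.2561)}
{'tcp_pos': array([ 0.4941, -0.0659,  0.0821]), 'force': array([-3.6339,  1.4172, 18.7362]), 'ft_torque': array([ 0.1394,  0.7998, -0.0798]), 't': np.float64(19.85), 'finger_gap': np.float64(0.2652)}
{'tcp_pos': array([ 0.4941, -0.066 ,  0.0821]), 'force': array([-4.4744,  1.7053, 18.9433]), 'ft_torque': array([ 0.132 ,  0.8071, -0.0187]), 't': np.float64(19.9), 'finger_gap': np.float64(0.2623)}
{'tcp_pos': array([ 0.4941, -0.0659,  0.0821]), 'force': array([-3.8952,  1.8834, 18.6224]), 'ft_torque': array([ 0.1669,  0.7977, -0.0388]), 't': np.float64(19.95), 'finger_gap': np.float64(0.2592)}
```

View pics/s17.png

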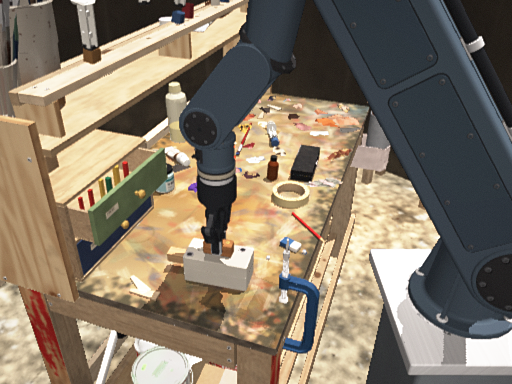

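The mould is shut with the pin's head outside it at (175,255). The bottle, the roll and the rest of the bench are undisturbed. The push is steady at about 19 N, so I'm handing in.

Run:
```python
from h import *
print(manip.sign_off())
```

```text
the job is handed in; nothing more can be done
None
```

The mould is ready for pouring: the core pin is bedded, the two halves are shut, and the arm still grips the bar and presses down. I handed the job in at about 20 s of the 58 s allowed.

- **Core pin:** I laid it in the groove and let go before touching the upper half. Its shank lay level, with its top 42 mm above the table along the whole length. The head's centre was about 92 mm from the centre of the parting face, against 93 mm specified.
- **Upper half:** It went over both dowels without any measurable resistance. Its top face measured 63.8 mm above the table against 64 mm when fully shut, and the seam looked closed in the pictures.
- **Push:** The force sensor held steady at 18.3–18.9 N, slightly under 20 N. The weight of the upper half adds about 4 N at the seam. There is also a sideways force of about 4 N on the wrist that I left in place.
- **Other objects:** I did not touch the bottle, tape roll or scraper. The last side picture shows the bottle and roll where they were. I did not measure the scraper again. The lower half stayed within 1 mm of where it was first measured, as far as I could tell; that was last checked before the upper half went on.

No check failed. The fingertips touched the table lightly (about 6 N) when they closed on the pin's head.

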